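Unlock and index a bottle turret

TASK

Pull the lock pin up out of its tube on the bottle turret and set it down inside the empty glass beaker without dropping it. Then push the spokes of the star wheel, one after another, counterclockwise seen from above, until the short bottle stands squarely at the pointer on the rim of the base. Do not touch the bottles with the robot, and leave the other things on the bench where they are.

Things in the scene. Friction and masses are not known exactly. Their poses are not given: they have to be found in the camera images.
- indexer: Fixed frame of the turret, as tall as its bridge. Origin: centre of the underside of its round grey base (216 mm across, 12 mm thick), on the vertical turning axis; -x is its front and points roughly to the robot, z up. A dark pointer, 30 mm high, stands on the base rim at 240 degrees (front right; angles counterclockwise from this frame's +x).
- bridge (a point): Centre of the aluminium bridge that crosses over the star wheel along the indexer's y axis, on the turning axis at z 158 mm: beam 22 mm wide (x), z 152 to 164 mm (bolt heads to 168), on two posts 20 x 16 mm at y = +-114 mm. Fingers cannot pass under it, so each push must end before it.
- pin_tube (a point): Centre of the mouth of the lock pin's upright steel tube, fixed on the base at x = -90 mm, y = 0 of the indexer, mouth at z 67 mm; 22 mm outside, 15 mm bore, bore floor at z 16 mm.
- wheel_hub (a point): Centre of the star wheel, on the turning axis at z 135 mm; turns with it (its orientation shows the wheel's angle). Hub 44 mm across, z 118 to 148 mm; six level round steel spokes 12 mm thick, centre line at z 135 mm, ending in 18 mm black balls with centres 94 mm from the axis. In this point's frame the spokes point at 30, 90, 150, 210, 270, 330 degrees.
- turret (a joint): Turn in rad since the start of star wheel and bottle disc (one rigid part), growing counterclockwise from above; hard stops at -0.3 and 6.0. Disc 146 mm across, top at z 32 mm, with pockets 14 mm high, 50 mm from the axis at 0, 60, 120.. degrees of wheel_hub's frame. Friction 0.2 N m: stays where left, hardly coasts. The pin in its tube blocks the spokes.
- short_bottle: Loose reagent bottle with brown body and white cap, 30 mm across, 57 mm high (the other two are 78 mm), upright in one of the pockets with some play. Origin: centre of its underside, z up.
- tall_bottle_1: Loose white reagent bottle with blue cap, 36 mm across, 78 mm high (top at z 110 mm), in a pocket. Origin: centre of its underside.
- tall_bottle_2: Loose white reagent bottle with red cap, 36 mm across, 78 mm high (top at z 110 mm), in a pocket. Origin: centre of its underside.
- station (a point): Point where the short bottle's underside shall finally be: 50 mm from the turret's axis, on the radius of the pointer, fixed to the frame.
- lock_pin: Loose upright pin, 179 mm long, 90 g: steel rod 12 mm thick, and on its top a black round head 24 mm across and 40 mm high (from 139 to 179 mm above the foot). Origin: centre of its foot; z towards the head. At the start its foot stands 16 mm above the bench in the tube at the front of the turret, between two spokes.
- beaker: Loose empty clear glass beaker, 72 mm across, 90 mm high, wall about 3 mm in sight but up to 11 mm in effect (clear opening 44 mm at least), inner floor 4 mm above its underside, 0.2 kg. Origin: centre of its underside, z up.
- wash_bottle: Bystander: white plastic squeeze bottle with a spout, body 65 mm across centred 20 mm along its own +y from the origin, 195 mm high. Origin on its underside.
- timer: Bystander: white square timer lying flat, 66 x 66 x 19 mm. Origin: centre of its underside.
- tape_roll: Bystander: roll of brown tape lying flat, 100 mm across, 24 mm high. Origin: centre of its underside.

How it is judged:
By the outcome, as a careful person would: the job done as asked, in the order asked, and still so for the second after the job is handed in, with the robot touching nothing.
It also fails if it takes over 64 s, if anything falls off the work surface, if the arm or the gripper's body presses on something with over 40 N, if the wrist force passes 120 N, or if a joint passes its speed limit or range.

ROBOT

A 6-joint arm with a two-finger parallel gripper is mounted at the origin on a cart in front of the work surface, level with it; the furniture and walls round the work are solid. World frame = base frame: x ahead of the robot, y to its left, z up, the work surface at z = 0. Lengths are in m, angles in rad, forces in N, time in s.
With the tool pointing down it reaches from about 0.3 to 0.775 m from the base axis. Payload 14.6 kg.
Tool frame: the origin (TCP) lies between the finger pads; the fingertips stand 8 mm ahead of it and the grasp point (between the pads) lies 11 mm behind it (ctrl.tip_reach is the distance from the TCP to the fingertips, in m); y points along the fingers, z is the direction in which the jaws open and shut, and the axes are right-handed (so a half turn about y gives the same grasp; the last joint's range is limited). The gripper opens to 94 mm and grips with 3 to 60 N. Pads are 16 mm wide; open, the fingers measure 119 mm over their backs; the gripper's body (75 mm by 177 mm) begins 78 mm behind the grasp point.
Start: joints at [-1.241, 0.3, 1.521, -0, 1.321, -0.067], TCP at [0.213, -0.507, 0.213] pointing down, gripper open.
Joint ranges: [-3.03, 3.03], [-0.79, 2.21], [0.23, 2.52], [-1.04, 4.18], [0, 3.07], [-2.55, 2.55]. Speed limits (rad/s): [2.22, 2.22, 2.57, 3.14, 3.14, 3.14].

INTERFACE

Orientations are given as [roll, pitch, yaw] about the fixed x, y, z axes, in that order (R = Rz(yaw) Ry(pitch) Rx(roll)).
In Python, from station import ctrl gives the robot as it stands.
- The arm moves only by the tool play_rows, never from a script. Its arguments are lists of equal length, an entry for each row: "twist": the turn, a rotation vector about the world's x, y, z as a fraction of full scale, a list of three; "travel": the shift along the world's x, y, z as a fraction of full scale, a list of three; "grip": the gripper's target within -1 to 1 (shut at 1, half-way at 0, fully open at -1). A call has 1 to 12 rows; each row shifts and turns the commanded pose from where the row before left it; what a row does not reach is not made up. Full scale, the value 1, is 5 cm for a shift and 90 degrees for a turn. A row lasts 1/10 s, in which the tool goes at most 50 mm and 8.59 degrees, less where a joint would pass 70% of its speed; a pose out of reach is approached as far as the arm can. A call with a number of a shift or a turn outside -1 to 1 is refused whole. A call with a gripper value outside its range is refused whole. The fingers move at their own pace and stop on an object; "force" is the grip in N (left out, the last holds). Time passes only in rows, so rows that do not move let the fingers close. It gives the time, the measured TCP pose, the force and the opening at its end, in the units of the state.
- ctrl.get_obs(): the state, without advancing time (a new reading comes with each control period).
- ctrl.camera(name): name is "scene" or "top"; returns a dict with "img" (384x512x3 uint8, red, green, blue), "vfov" (degrees; the focal length in pixels is half the picture's height over the tangent of half this angle, whatever the lens; pixels are square), "cx", "cy" (the principal point, pixels), "rvec" (rotation vector, rad) and "tvec" (3), from world to camera coordinates, as OpenCV has them. Camera axes: x right, y down, z forward; pixel columns grow to the right and rows downward; lengths in m; the calibration is good to about 2 mm. A picture is of the moment at which its call begins. There is no depth.
- ctrl.hand_in(): hands the job in, once; it reports no verdict.
Trained networks look in a picture, given as the dict that the camera call returned (one of the last four; its "shot" number tells which), for a name from the list of things; names that differ only in an ending like _2 or _b are one class to them, and where a whole thing is asked for, a point or a joint stands for the part that bears it (a point fixed in the world has none). Each returns a list of dicts, best first, with "confidence" (0 to 1); they miss things now and then, are a little off and sometimes report something else, mostly with a low value. They report only what shows in the picture. A call takes as long as a camera call.
- ctrl.boxes_of(name, picture): "point" ([column, row] in pixels, amid what is visible of it).
- ctrl.trace(name, picture): "pixels" (384x512 bool, what is visible of it) and "point" ([column, row] in pixels, amid what is visible of it).
The state is a dict: "time_s": time; "qpos": joint angles; "joint_vel": joint speeds; "tau": joint torques, N m; "ee_pos": TCP position; "eef_rot": TCP orientation; "force": force on the tool from outside, world axes, zero at the start; "moment": the same for the moment, N m; "grip_width": finger opening in m.
Only numpy, scipy, OpenCV 4.12 (cv2) and the standard library are available. Lean on these libraries where they do the work, as an engineer would, in place of code of your own. Each camera call takes 0.05 s, during which the arm holds its last target.

## Working session

There is one attempt and no reset: what is moved stays moved. The work goes in short steps, Python scripts to look and compute and a tool call to move; the robot and the scene stay as the last step left them, time stands still between calls to the robot, and variables do not carry over. Pictures are saved under pics/ and viewed, and the job is handed in when it is done.

Besides the shell and the picture viewer there is one more tool, called after "Request:" as a command line: name --argument value ..., lists and objects as JSON in quotes. play_rows: Moves the arm, as the interface text tells. Its arguments: {"type":"object","properties":{"twist":{"type":"array"},"travel":{"type":"array"},"grip":{"type":"array"},"force":{"type":"number"}},"required":["twist","travel","grip"]}

```bash
ls; mkdir -p pics; python3 - <<'E'
from station import ctrl
import cv2,numpy as np,pickle
o=ctrl.get_obs();print(o)
d={}
for n in("scene","top"):
    p=ctrl.camera(n);d[n]=p
    cv2.imwrite(f"pics/{n}0.png",p["img"][:,:,::-1]);print(n,{k:v for k,v in p.items() if k!="img"})
    for name in ["indexer","wheel_hub","turret","short_bottle","tall_bottle_1","lock_pin","beaker","wash_bottle","timer","tape_roll","pin_tube","bridge","station"]:
        try:
            print(name,[(np.round(b["point"],1),round(b["confidence"],2)) for b in ctrl.boxes_of(name,p)][:4])
        except Exception as e: print(name,e)
pickle.dump(d,open("p0.pkl","wb"))
E
```

```text
pics
{'time_s': 0.0, 'qpos': array([-1.24064371e+00,  3.00475786e-01,  1.52155453e+00,  1.58636685e-05,
        1.32069041e+00, -6.66096909e-02]), 'joint_vel': array([ 0.00015815, -0.00254866, -0.00076804,  0.00026579, -0.00222442,
        0.00077651]), 'tau': array([-1.39758238e-03, -5.31808019e+01, -3.52733266e+01,  7.08178477e-02,
        2.43968371e-02, -8.70634040e-05]), 'ee_pos': array([ 0.21245687, -0.50704822,  0.21289498]), 'eef_rot': array([-1.57192088e+00,  9.04167686e-05, -2.74483433e+00]), 'force': array([-0.16182496, -1.22603752,  0.05736603]), 'moment': array([ 0.05646515, -0.03494676,  0.02657035]), 'grip_width': 0.09378673748534191}
scene {'vfov': 57.275693745321085, 'cx': 252.90002838309314, 'cy': 182.40187474259974, 'rvec': array([ 1.83823998, -0.81707951,  0.53094729]), 'tvec': array([-0.36682337,  0.23533581,  0.75509046]), 'shot': 1}
indexer [(array([284.2, 222.3]), 0.78)]
wheel_hub [(array([294.9, 212.8]), 0.73)]
turret [(array([294.8, 211. ]), 0.71)]
short_bottle [(array([290.5, 198.5]), 0.57)]
tall_bottle_1 []
lock_pin [(array([285.4, 185.4]), 0.51)]
beaker [
[... 407 characters left out ...]
]), 'tvec': array([-0.05502625,  0.51090222,  1.43215419]), 'shot': 2}
indexer [(array([286.4, 179.2]), 0.84), (array([191.2, 192.9]), 0.53)]
wheel_hub [(array([290. , 180.9]), 0.64)]
turret [(array([292.1, 184.1]), 0.76)]
short_bottle []
tall_bottle_1 [(array([302.7, 164.9]), 0.58)]
lock_pin [(array([299.9, 201.9]), 0.62)]
beaker [(array([191.7, 191.7]), 0.94)]
wash_bottle [(array([368.4, 196.6]), 0.63), (array([299.4, 203.1]), 0.56)]
timer [(array([157.9, 208.5]), 0.79)]
tape_roll [(array([152.5, 169.4]), 0.91), (array([291.3, 185.9]), 0.63), (array([287.1, 175.5]), 0.5)]
pin_tube [(array([291. , 177.7]), 0.75)]
bridge [(array([288.6, 176.8]), 0.92)]
station [(array([286.6, 175.9]), 0.86)]
```

```bash
python3 - <<'E'
import cv2,pickle
d=pickle.load(open("p0.pkl","rb"))
t=d["top"]["img"][:,:,::-1]
cv2.imwrite("pics/topz.png",cv2.resize(t[130:250,120:280+140],None,fx=2.6,fy=2.6,interpolation=cv2.INTER_CUBIC))
cv2.imwrite("pics/topw.png",cv2.resize(t[130:230,230:350],None,fx=6,fy=6,interpolation=cv2.INTER_CUBIC))
s=d["scene"]["img"][:,:,::-1]
cv2.imwrite("pics/scw.png",cv2.resize(s[130:290,210:400],None,fx=3.7,fy=3.7,interpolation=cv2.INTER_CUBIC)[:600])
E
```

```text
(no output)
```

View pics/scene0.png

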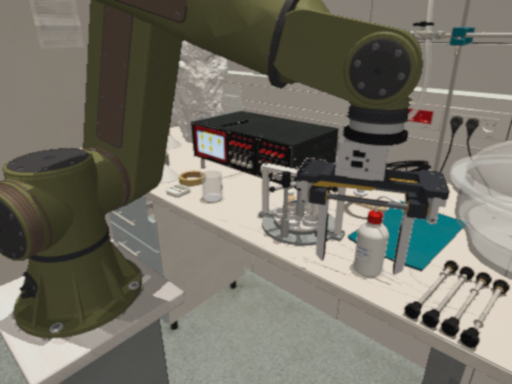

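View pics/top0.png

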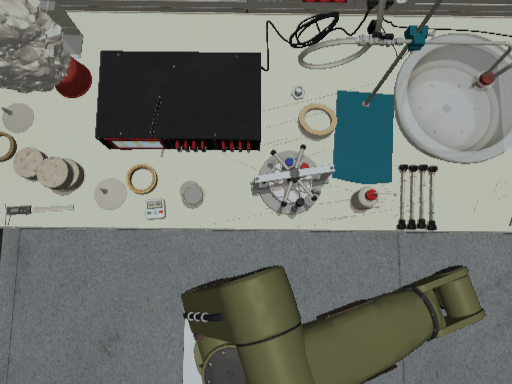

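View pics/topw.png

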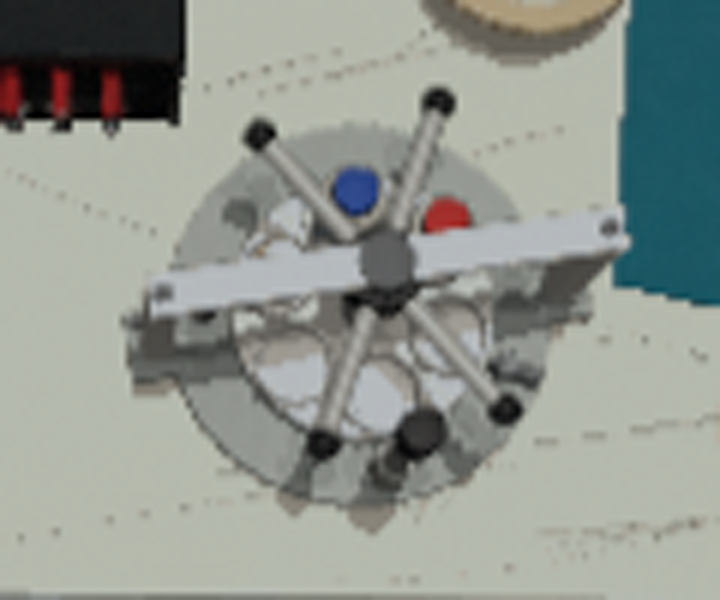

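View pics/scw.png

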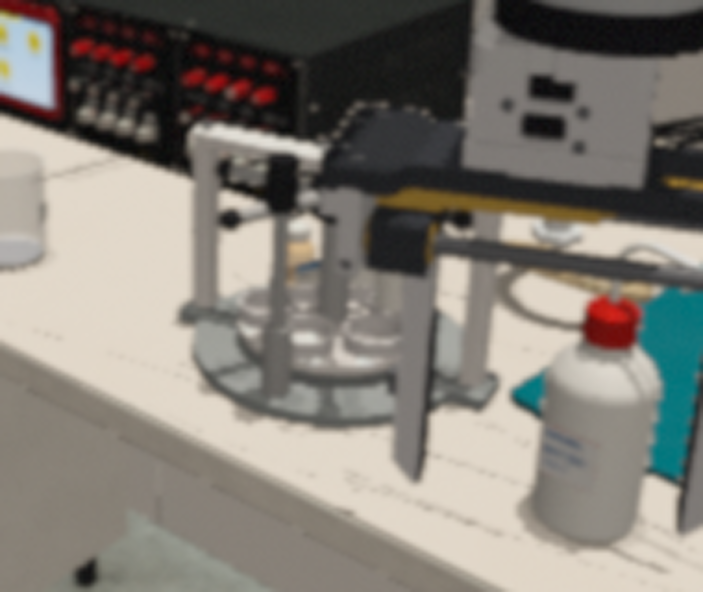

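Top view (x up, y left): bridge bolts at about (257,179) and (331,168), pin head at (300,202), balls at (273,152), (303,147), (284,204), (314,198). The short bottle's white cap is upper left of the hub near (278,166), blue at (289,162), red at (304,166), beaker at (192,192). Next I fit the poses.

```bash
cat > h.py <<'E'
import numpy as np,cv2
from scipy.optimize import least_squares
def K(p):
    f=p["img"].shape[0]/2/np.tan(np.radians(p["vfov"])/2)
    return np.array([[f,0,p["cx"]],[0,f,p["cy"]],[0,0,1.]])
def proj(p,X): return cv2.projectPoints(np.atleast_2d(np.array(X,float)),p["rvec"],p["tvec"],K(p),None)[0][:,0]
def ray(p,uv,z):
    R=cv2.Rodrigues(p["rvec"])[0];c=-R.T@p["tvec"]
    d=R.T@np.linalg.inv(K(p))@np.array([uv[0],uv[1],1.]);return c+d*(z-c[2])/d[2]
def cyl(r,a,z): return [r*np.cos(a),r*np.sin(a),z]
def world(q,P):
    P=np.atleast_2d(P);c,s=np.cos(q[2]),np.sin(q[2])
    return np.c_[q[0]+c*P[:,0]-s*P[:,1],q[1]+s*P[:,0]+c*P[:,1],P[:,2]]
E
python3 - <<'E'
from h import *
import pickle
d=pickle.load(open("p0.pkl","rb"));t=d["top"];s=d["scene"]
cr=lambda u,v:(u/6+230-.4,v/6+130-.4)
obs=[cr(163,292),cr(609,227),cr(421,432)]
balls=[cr(260,135),cr(438,101),cr(506,408),cr(322,443)]; ang=[30,-30,210,150]
def model(q):
    P=[[0,.114,.168],[0,-.114,.168],[-.09,0,.190]]+[cyl(.094,np.radians(a)+q[3],.137) for a in ang]
    return proj(t,world(q,P))
O=np.array(obs+balls)
r=least_squares(lambda q:(model(q)-O).ravel(),[.6,-.1,0,0]);q=r.x
print(q,np.degrees(q[2:]));print(np.round(r.fun.reshape(-1,2),1))
pickle.dump(q,open("q.pkl","wb"))
for n,u,z in(("short",cr(292,216),.089),("blue",cr(356,190),.11),("red",cr(447,216),.11)):
    X=ray(t,u,z)-[q[0],q[1],0];print(n,np.hypot(X[0],X[1]),np.degrees(np.arctan2(X[1],X[0])-q[2]))
import cv2
from station import ctrl
im=s["img"][:,:,::-1].copy()
for P in proj(s,world(q,[[0,.114,.168],[0,-.114,.168],[-.09,0,.195],[-.09,0,.067]]+[cyl(.094,np.radians(a)+q[3],.135) for a in ang]+[cyl(.108,np.radians(k),.012) for k in range(0,360,15)])):
    cv2.circle(im,tuple(int(v*8) for v in P),8,(0,0,255),-1,shift=3)
cv2.imwrite("pics/fit_s.png",cv2.resize(im[130:290,210:400],None,fx=3.7,fy=3.7))
print("beaker top",ray(t,(191.7,191.7),.05),)
E
```

```text
[ 0.54451874 -0.17859451  0.15752894  0.0442299 ] [9.02574333 2.5341865 ]
[[-0.2 -0. ]
 [ 0.4 -0. ]
 [ 0.1 -0.3]
 [-0.1  0.1]
 [-0.1  0.2]
 [-0.3  0.1]
 [ 0.2  0.1]]
short 0.05705713519242103 38.67059335225076
blue 0.04927820467896101 2.8034874954880644
red 0.05124326201858439 -56.09254501961847
beaker top [0.50149349 0.14141911 0.05      ]
```

View pics/fit_s.png

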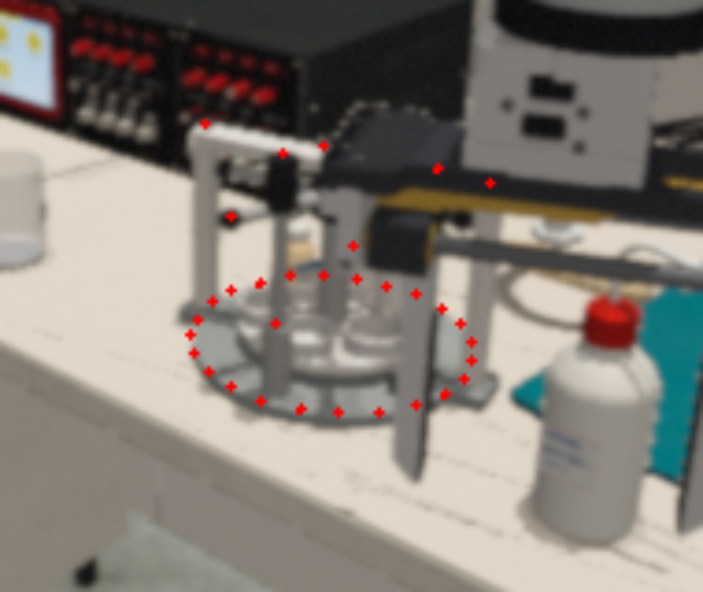

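```bash
python3 - <<'E'
import cv2,pickle
d=pickle.load(open("p0.pkl","rb"))
t=d["top"]["img"][:,:,::-1]; s=d["scene"]["img"][:,:,::-1]
a=cv2.resize(t[172:212,172:212],None,fx=10,fy=10,interpolation=cv2.INTER_CUBIC)
b=cv2.resize(s[165:205,192:232],None,fx=10,fy=10,interpolation=cv2.INTER_CUBIC)
import numpy as np
cv2.imwrite("pics/bk.png",np.hstack([a,b])[:, :800])
E
```

```text
(no output)
```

View pics/bk.png

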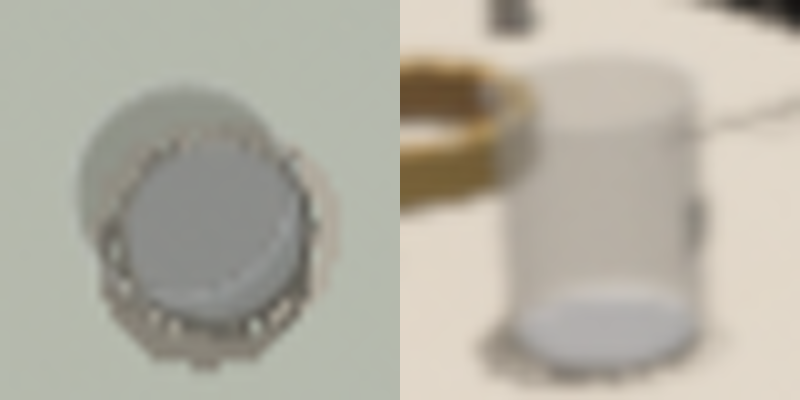

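The turret fit agrees in both views: residuals are under 0.4 px and the ball and base rim overlays line up. Now I'll check which pocket holds the short bottle and fit the beaker.

```bash
python3 - <<'E'
from h import *
import pickle
d=pickle.load(open("p0.pkl","rb"));t=d["top"];s=d["scene"];q=pickle.load(open("q.pkl","rb"))
b=np.array([.5015,.1414])
# beaker: scene box edges: base ellipse from crop ; overlay
def draw(p,im,C,r,z,col):
    pts=proj(p,[[C[0]+r*np.cos(a),C[1]+r*np.sin(a),z] for a in np.linspace(0,6.28,40)])
    return pts,col
def show(p,roi,f,items):
    x0,x1,y0,y1=roi;im=cv2.resize(p["img"][y0:y1,x0:x1,::-1],None,fx=f,fy=f,interpolation=cv2.INTER_CUBIC)
    for pts,col in items:
        cv2.polylines(im,[np.int32(((pts-[x0,y0]+.5)*f))],True,col,1)
    return im
it=lambda p:[draw(p,0,b,.036,0,(0,0,255)),draw(p,0,b,.036,.09,(0,255,0))]
cv2.imwrite("pics/bk2.png",np.hstack([show(t,(172,212,172,212),10,it(t)),show(s,(192,232,165,205),10,it(s))]))
def its(p):
    o=[]
    for k,c,h,r in((62.5,(0,0,255),.089,.012),(122.5,(0,255,0),.089,.012),(2.5,(255,0,0),.11,.012),(-57.5,(255,0,255),.11,.012)):
        C=world(q,cyl(.05,np.radians(k),0))[0]
        o.append(draw(p,0,C,r,h,c));o.append(draw(p,0,C,.015,.05,c))
    return o
cv2.imwrite("pics/bo.png",np.hstack([show(t,(250,330,140,220),5,its(t)),show(s,(250,330,170,250),5,its(s))]))
for p in (t,s): print([ (m["point"],m["pixels"].sum(),m["confidence"]) for m in []])
E
```

```text
[]
[]
```

View pics/bk2.png

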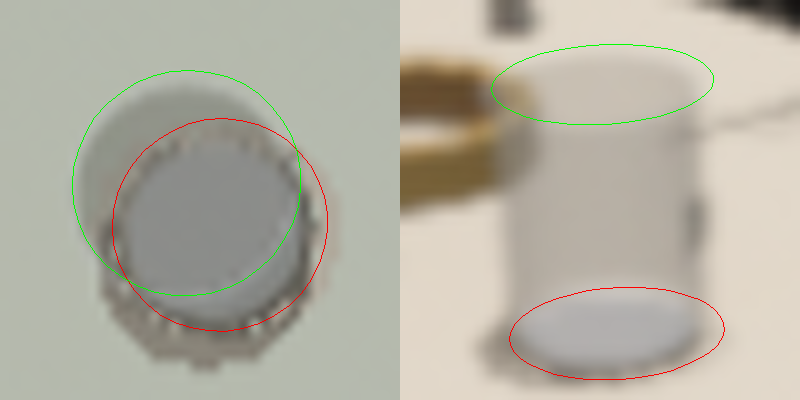

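View pics/bo.png

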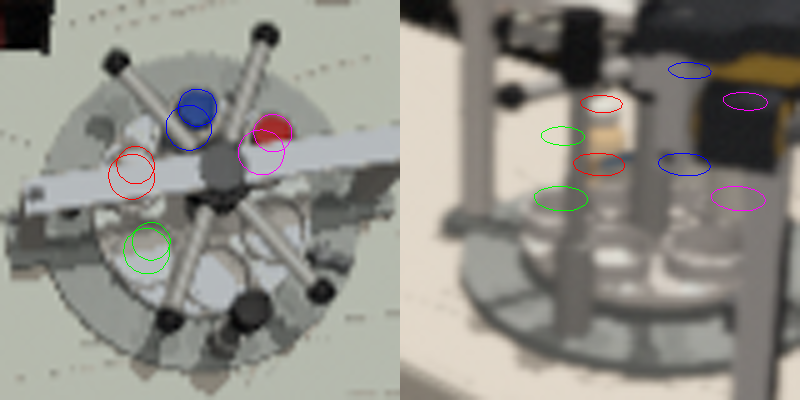

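```bash
python3 - <<'E'
from h import *
import pickle
d=pickle.load(open("p0.pkl","rb"));t=d["top"];q=pickle.load(open("q.pkl","rb"))
print(world(q,[[-.09,0,.175]]))
print("wash",ray(t,(368,197),.1),"timer",ray(t,(156,209),.02))
print("delta",(world(q,[[-.09,0,.30]])-[.21246,-.50705,.2129])/.05)
E
```

```text
[[ 0.45563312 -0.19271355  0.175     ]]
wash [ 0.48360486 -0.41689721  0.1       ] timer [0.44719475 0.26055066 0.02      ]
delta [[4.86346245 6.28672899 1.742     ]]
```

Request:
play_rows --twist '[[0, 0, 0], [0, 0, 0], [0, 0, 0], [0, 0, 0]]' --travel '[[0, 0, 0.4], [0, 0, 0.5], [0, 0, 0.5], [0, 0, 0.4]]' --grip '[-1, -1, -1, -1]'

```text
time_s: 1.8
ee_pos: [0.2126, -0.5073, 0.305]
eef_rot: [-1.57, -0.0, -2.745]
force: [-0.1, 0.7, -0.7]
grip_width: 0.0939
```

Request:
play_rows --twist '[[0, 0, -0.0127], [0, 0, -0.0127], [0, 0, -0.0127], [0, 0, -0.0127], [0, 0, -0.0127], [0, 0, -0.0127], [0, 0, -0.0127], [0, 0, -0.0127], [0, 0, -0.0127], [0, 0, -0.0127], [0, 0, -0.0127], [0, 0, -0.0127]]' --travel '[[0.405, 0.524, 0], [0.405, 0.524, 0], [0.405, 0.524, 0], [0.405, 0.524, 0], [0.405, 0.524, 0], [0.405, 0.524, 0], [0.405, 0.524, 0], [0.405, 0.524, 0], [0.405, 0.524, 0], [0.405, 0.524, 0], [0.405, 0.524, 0], [0.405, 0.524, 0]]' --grip '[-1, -1, -1, -1, -1, -1, -1, -1, -1, -1, -1, -1]'

```text
time_s: 3.0
ee_pos: [0.4562, -0.1916, 0.3036]
eef_rot: [-1.571, 0.0, -2.985]
force: [0.8, -0.3, 0.1]
grip_width: 0.0938
```

Request:
play_rows --twist '[[0, 0, 0], [0, 0, 0]]' --travel '[[0, 0, 0], [0, 0, 0]]' --grip '[-1, -1]'

```text
time_s: 3.2
ee_pos: [0.4556, -0.1926, 0.3034]
eef_rot: [-1.571, -0.0, -2.983]
force: [-0.5, -0.0, 0.3]
grip_width: 0.0938
```

```bash
python3 - <<'E'
from station import ctrl
from h import *
p=ctrl.camera("scene");cv2.imwrite("pics/s1.png",cv2.resize(p["img"][80:300,180:420,::-1],None,fx=2.6,fy=2.6,interpolation=cv2.INTER_CUBIC))
print(ctrl.get_obs()["qpos"])
E
```

```text
[-4.75239626e-01  1.19143915e-01  1.53120621e+00 -1.77062509e-04
  1.49128422e+00  9.37757842e-01]
```

View pics/s1.png

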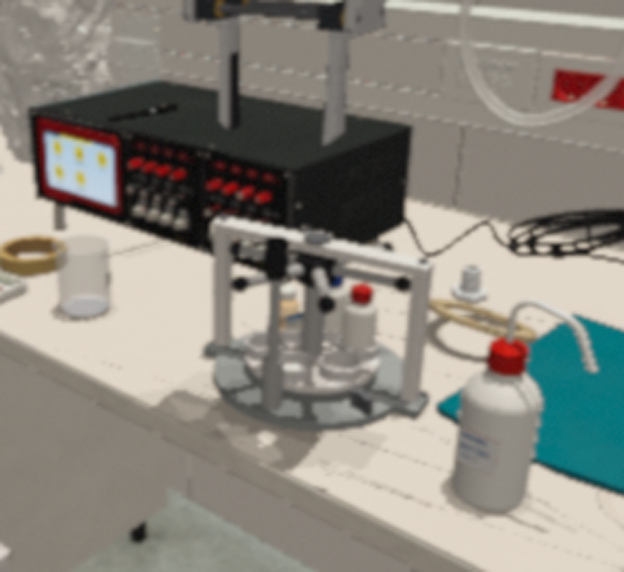

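The gripper is above the pin, jaws straddling the head at about (275,255) in the crop. The short bottle, blue and red stand as modelled. Descending and gripping.

Request:
play_rows --twist '[[0, 0, 0], [0, 0, 0], [0, 0, 0], [0, 0, 0], [0, 0, 0], [0, 0, 0], [0, 0, 0], [0, 0, 0], [0, 0, 0], [0, 0, 0]]' --travel '[[0, 0, -0.2], [0, 0, -0.4], [0, 0, -0.4], [0, 0, -0.4], [0, 0, -0.4], [0, 0, -0.3], [0, 0, -0.3], [0, 0, -0.2], [0, 0, -0.14], [0, 0, 0]]' --grip '[-1, -1, -1, -1, -1, -1, -1, -1, -1, -1]'

```text
time_s: 4.25
ee_pos: [0.4551, -0.193, 0.1657]
eef_rot: [-1.571, -0.001, -2.985]
force: [-0.5, -0.4, -0.4]
grip_width: 0.094
```

Request:
play_rows --twist '[[0, 0, 0], [0, 0, 0], [0, 0, 0], [0, 0, 0], [0, 0, 0], [0, 0, 0], [0, 0, 0], [0, 0, 0], [0, 0, 0], [0, 0, 0], [0, 0, 0], [0, 0, 0]]' --travel '[[0, 0, 0], [0, 0, 0], [0, 0, 0], [0, 0, 0], [0, 0, 0], [0, 0, 0], [0, 0, 0], [0, 0, 0], [0, 0, 0], [0, 0, 0], [0, 0, 0], [0, 0, 0]]' --grip '[0.1, 0.3, 0.5, 0.7, 1, 1, 1, 1, 1, 1, 1, 1]' --force 25

```text
time_s: 5.45
ee_pos: [0.4555, -0.1929, 0.1664]
eef_rot: [-1.571, -0.0, -2.984]
force: [-0.4, 0.5, 1.1]
grip_width: 0.0235
```

Request:
play_rows --twist '[[0, 0, 0], [0, 0, 0], [0, 0, 0], [0, 0, 0], [0, 0, 0], [0, 0, 0], [0, 0, 0], [0, 0, 0], [0, 0, 0], [0, 0, 0], [0, 0, 0], [0, 0, 0]]' --travel '[[0, 0, 0.1], [0, 0, 0.2], [0, 0, 0.2], [0, 0, 0.3], [0, 0, 0.3], [0, 0, 0.4], [0, 0, 0.4], [0, 0, 0.4], [0, 0, 0.4], [0, 0, 0.3], [0, 0, 0.2], [0, 0, 0]]' --grip '[1, 1, 1, 1, 1, 1, 1, 1, 1, 1, 1, 1]'

```text
time_s: 6.65
ee_pos: [0.4558, -0.193, 0.328]
eef_rot: [-1.569, 0.002, -2.984]
force: [-0.4, 0.1, -1.3]
grip_width: 0.0236
```

```bash
python3 - <<'E'
from station import ctrl
from h import *
p=ctrl.camera("scene");cv2.imwrite("pics/s2.png",cv2.resize(p["img"][60:300,180:420,::-1],None,fx=2.5,fy=2.5,interpolation=cv2.INTER_CUBIC))
E
```

```text
(no output)
```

View pics/s2.png

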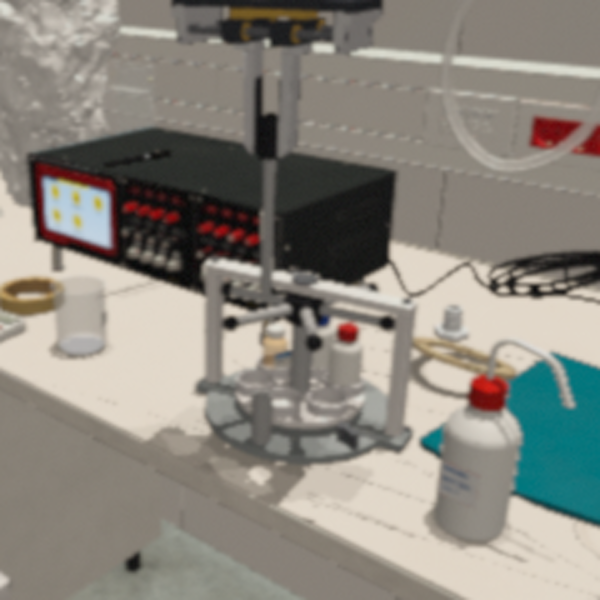

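The pin is clear of the tube and vertical. Moving over the beaker.

Request:
play_rows --twist '[[0, 0, 0], [0, 0, 0], [0, 0, 0], [0, 0, 0], [0, 0, 0], [0, 0, 0], [0, 0, 0], [0, 0, 0], [0, 0, 0], [0, 0, 0], [0, 0, 0], [0, 0, 0]]' --travel '[[0.03, 0.2, 0], [0.05, 0.4, 0], [0.08, 0.6, 0], [0.1, 0.7, 0], [0.1, 0.75, 0], [0.1, 0.75, 0], [0.1, 0.75, 0], [0.1, 0.75, 0], [0.1, 0.7, 0], [0.08, 0.6, 0], [0.05, 0.36, 0], [0.02, 0.15, 0]]' --grip '[1, 1, 1, 1, 1, 1, 1, 1, 1, 1, 1, 1]'

```text
time_s: 7.9
ee_pos: [0.5006, 0.1446, 0.3255]
eef_rot: [-1.571, -0.002, -2.982]
force: [-0.2, -0.6, -0.5]
grip_width: 0.0239
```

Request:
play_rows --twist '[[0, 0, 0], [0, 0, 0], [0, 0, 0], [0, 0, 0]]' --travel '[[0, 0, -0.3], [0, 0, -0.4], [0, 0, -0.3], [0, 0, 0]]' --grip '[1, 1, 1, 1]'

```text
time_s: 8.3
ee_pos: [0.5002, 0.1422, 0.2743]
eef_rot: [-1.571, -0.004, -2.985]
force: [0.2, -0.1, -1.2]
grip_width: 0.0233
```

```bash
python3 - <<'E'
from station import ctrl
from h import *
print(ctrl.get_obs()["ee_pos"])
for n,roi in(("scene",(160,280,60,220)),("top",(130,250,140,260))):
    p=ctrl.camera(n);x0,x1,y0,y1=roi
    cv2.imwrite(f"pics/{n}3.png",cv2.resize(p["img"][y0:y1,x0:x1,::-1],None,fx=3.7,fy=3.7,interpolation=cv2.INTER_CUBIC))
E
```

```text
[0.50016317 0.1422004  0.27432044]
```

View pics/scene3.png

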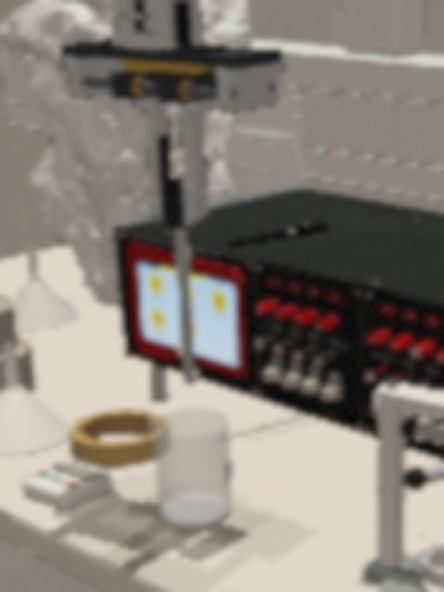

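View pics/top3.png

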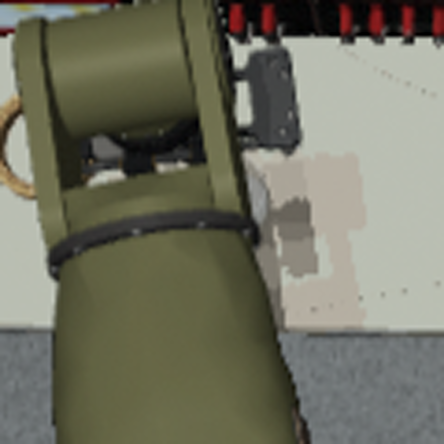

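```bash
python3 - <<'E'
import pickle
from h import *
s=pickle.load(open("p0.pkl","rb"))["scene"]
print((proj(s,[[.5002,.1422,.124],[.5002,.1422,.263],[.5002,.1422,.303],[.5002,.1422,.09],[.5002,.1422,0]])-[160,60]+.5)*3.7)
E
```

```text
[[189.74114556 383.20491343]
 [180.67570048 225.5075035 ]
 [177.89537092 177.14244622]
 [191.82787723 419.50452988]
 [197.12513475 511.65265755]]
```

Foot and head project exactly where seen, centred over the beaker. Lowering.

Request:
play_rows --twist '[[0, 0, 0], [0, 0, 0], [0, 0, 0], [0, 0, 0], [0, 0, 0], [0, 0, 0], [0, 0, 0], [0, 0, 0], [0, 0, 0], [0, 0, 0], [0, 0, 0], [0, 0, 0]]' --travel '[[0, 0, -0.2], [0, 0, -0.3], [0, 0, -0.3], [0, 0, -0.3], [0, 0, -0.3], [0, 0, -0.3], [0, 0, -0.2], [0, 0, -0.2], [0, 0, -0.1], [0, 0, -0.1], [0, 0, 0], [0, 0, 0]]' --grip '[1, 1, 1, 1, 1, 1, 1, 1, 1, 1, 1, 1]'

```text
time_s: 9.6
ee_pos: [0.5012, 0.1427, 0.1618]
eef_rot: [-1.571, 0.0, -2.984]
force: [-0.3, 0.6, 0.3]
grip_width: 0.0236
```

Request:
play_rows --twist '[[0, 0, 0], [0, 0, 0], [0, 0, 0]]' --travel '[[0, 0, -0.04], [0, 0, -0.03], [0, 0, 0]]' --grip '[1, 1, 1]'

```text
time_s: 9.9
ee_pos: [0.501, 0.1426, 0.1578]
eef_rot: [-1.571, -0.0, -2.984]
force: [1.3, -0.0, -1.4]
grip_width: 0.0236
```

Request:
play_rows --twist '[[0, 0, 0], [0, 0, 0], [0, 0, 0]]' --travel '[[0, 0, -0.04], [0, 0, -0.02], [0, 0, 0]]' --grip '[1, 1, 1]'

```text
time_s: 10.2
ee_pos: [0.501, 0.1426, 0.1548]
eef_rot: [-1.571, -0.0, -2.984]
force: [0.7, -1.6, -1.4]
grip_width: 0.0237
```

```bash
python3 - <<'E'
from station import ctrl
from h import *
print(ctrl.get_obs()["ee_pos"],ctrl.get_obs()["force"])
p=ctrl.camera("scene");x0,x1,y0,y1=(170,260,100,220)
cv2.imwrite(f"pics/scene4.png",cv2.resize(p["img"][y0:y1,x0:x1,::-1],None,fx=5,fy=5,interpolation=cv2.INTER_CUBIC))
E
```

```text
[0.50100623 0.14262948 0.15476951] [ 0.74444409 -1.58040327 -1.36251814]
```

View pics/scene4.png

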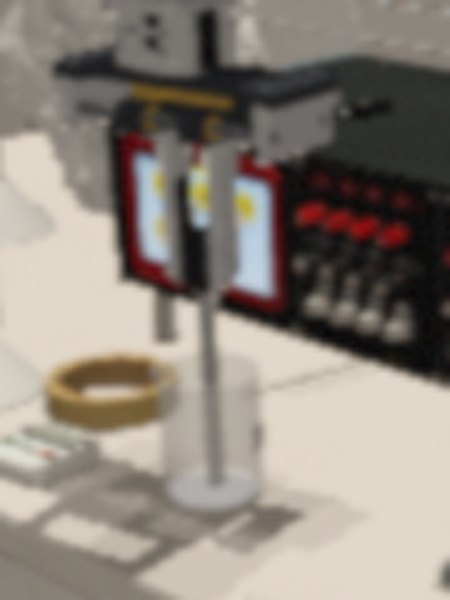

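The pin is inside the beaker, its foot just above the floor. Lowering gently to contact.

Request:
play_rows --twist '[[0, 0, 0], [0, 0, 0], [0, 0, 0]]' --travel '[[0, 0, -0.02], [0, 0, 0], [0, 0, 0]]' --grip '[1, 1, 1]'

```text
time_s: 10.55
ee_pos: [0.5012, 0.1427, 0.1542]
eef_rot: [-1.571, 0.0, -2.984]
force: [-0.5, -0.2, 1.8]
grip_width: 0.0233
```

Request:
play_rows --twist '[[0, 0, 0], [0, 0, 0], [0, 0, 0]]' --travel '[[0, 0, -0.02], [0, 0, 0], [0, 0, 0]]' --grip '[1, 1, 1]'

```text
time_s: 10.85
ee_pos: [0.5016, 0.1428, 0.1541]
eef_rot: [-1.571, 0.002, -2.984]
force: [-0.6, 0.4, 10.0]
grip_width: 0.0241
```

Request:
play_rows --twist '[[0, 0, 0], [0, 0, 0], [0, 0, 0], [0, 0, 0], [0, 0, 0], [0, 0, 0], [0, 0, 0], [0, 0, 0], [0, 0, 0], [0, 0, 0]]' --travel '[[0, 0, 0.016], [0, 0, 0], [0, 0, 0], [0, 0, 0], [0, 0, 0], [0, 0, 0], [0, 0, 0], [0, 0, 0], [0, 0, 0], [0, 0, 0]]' --grip '[1, 0.5, 0.45, 0.4, 0.3, 0.2, 0.0, -0.3, -0.6, -1]' --force 5

```text
time_s: 11.85
ee_pos: [0.5011, 0.1427, 0.1538]
eef_rot: [-1.571, 0.0, -2.984]
force: [0.5, -0.6, 0.8]
grip_width: 0.0663
```

Request:
play_rows --twist '[[0, 0, 0], [0, 0, 0], [0, 0, 0]]' --travel '[[0, 0, 0], [0, 0, 0], [0, 0, 0]]' --grip '[-1, -1, -1]'

```text
time_s: 12.15
ee_pos: [0.501, 0.1426, 0.1537]
eef_rot: [-1.571, -0.0, -2.984]
force: [-0.4, -0.7, 0.1]
grip_width: 0.0901
```

```bash
python3 - <<'E'
from station import ctrl
from h import *
p=ctrl.camera("scene");x0,x1,y0,y1=(170,260,100,220)
cv2.imwrite(f"pics/scene5.png",cv2.resize(p["img"][y0:y1,x0:x1,::-1],None,fx=5,fy=5,interpolation=cv2.INTER_CUBIC))
E
```

```text
(no output)
```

View pics/scene5.png

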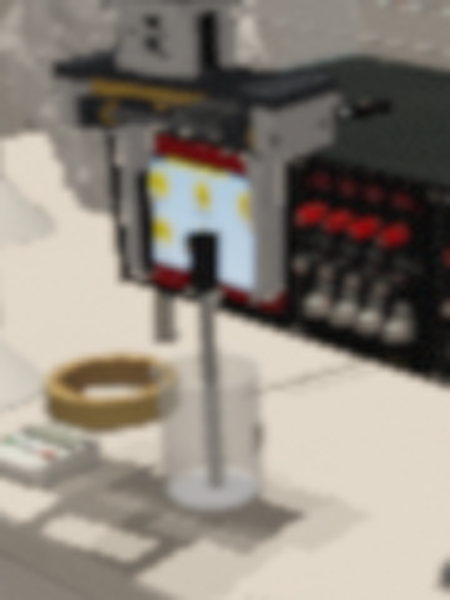

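The pin stands upright in the beaker, released. Lifting clear and planning the pushes.

Request:
play_rows --twist '[[0, 0, 0], [0, 0, 0], [0, 0, 0], [0, 0, 0], [0, 0, 0], [0, 0, 0], [0, 0, 0], [0, 0, 0], [0, 0, 0], [0, 0, 0]]' --travel '[[0, 0, 0.1], [0, 0, 0.2], [0, 0, 0.3], [0, 0, 0.4], [0, 0, 0.5], [0, 0, 0.5], [0, 0, 0.4], [0, 0, 0.4], [0, 0, 0.2], [0, 0, 0]]' --grip '[-1, -1, -1, -1, -1, -1, -1, -1, -1, -1]'

```text
time_s: 13.2
ee_pos: [0.5013, 0.1427, 0.3052]
eef_rot: [-1.571, 0.003, -2.984]
force: [0.3, 0.3, -0.7]
grip_width: 0.0936
```

```bash
cat > plan.py <<'E'
from h import *
import pickle
q=pickle.load(open("q.pkl","rb"))
def fing(phi,off,rho=.076):
    a=np.radians(phi);u=np.array([np.cos(a),np.sin(a)]);t=np.array([-u[1],u[0]])
    return world(q,np.r_[rho*u-off*t,0])[0,:2]
def yaw(phi): # wrapped tool yaw
    return q[2]+np.radians(phi-180)-np.pi   # yaw at phi=180 = q2-pi = -2.984
def rows(P,Y,dec=2):
    """P: list of xy(z) targets, Y: yaws; first is the start"""
    c=np.array(P[0],float);y=Y[0];tr=[];tw=[]
    for p,yy in zip(P[1:],Y[1:]):
        d=np.round((np.array(p)-c)/.05,dec)+0;c=c+d*.05
        k=round((yy-y)/(np.pi/2),3)+0;y+=k*np.pi/2
        tr.append([float(v) for v in d]);tw.append([0,0,k])
    return tw,tr
E
python3 - <<'E'
from plan import *
p=fing(152.5,.0305);print(p,yaw(152.5),(np.r_[p,.25]-[.501,.1426,.300])/.05,(yaw(152.5)+2.984)/(np.pi/2))
E
```

```text
[ 0.48210011 -0.12558352] -3.46402925940846 [-0.37799784 -5.3636705  -1.        ] -0.3055961178543925
```

Request:
play_rows --twist '[[0, 0, -0.03], [0, 0, -0.03], [0, 0, -0.03], [0, 0, -0.03], [0, 0, -0.03], [0, 0, -0.03], [0, 0, -0.03], [0, 0, -0.03], [0, 0, -0.03], [0, 0, -0.036], [0, 0, 0], [0, 0, 0]]' --travel '[[-0.04, -0.3, 0], [-0.04, -0.55, 0], [-0.04, -0.6, 0], [-0.04, -0.6, 0], [-0.04, -0.6, 0], [-0.04, -0.6, 0], [-0.04, -0.6, -0.2], [-0.04, -0.6, -0.3], [-0.04, -0.55, -0.3], [-0.02, -0.36, -0.3], [0, 0, 0], [0, 0, 0]]' --grip '[1, 1, 1, 1, 1, 1, 1, 1, 1, 1, 1, 1]' --force 30

```text
time_s: 14.4
ee_pos: [0.4815, -0.1256, 0.2484]
eef_rot: [-1.571, -0.001, 2.817]
force: [0.4, 0.9, 0.8]
grip_width: 0.0018
```

```bash
python3 - <<'E'
from station import ctrl
from h import *
import pickle
o=ctrl.get_obs();print(o["ee_pos"],o["eef_rot"],o["grip_width"],o["time_s"])
d={}
for n,roi in(("scene",(200,320,110,260)),("top",(130,250,140,260))):
    p=ctrl.camera(n);x0,x1,y0,y1=roi;d[n]=p
    cv2.imwrite(f"pics/{n}6.png",cv2.resize(p["img"][y0:y1,x0:x1,::-1],None,fx=4,fy=4,interpolation=cv2.INTER_CUBIC))
pickle.dump(d,open("p6.pkl","wb"))
E
```

```text
[ 0.48152043 -0.12562468  0.24836427] [-1.57084982e+00 -1.25719025e-03  2.81736817e+00] 0.0018232364461563532 14.4
```

View pics/scene6.png

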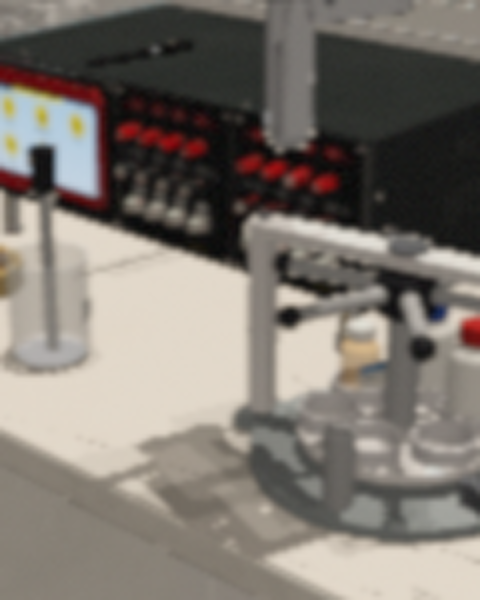

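Request:
play_rows --twist '[[0, 0, 0], [0, 0, 0], [0, 0, 0], [0, 0, 0], [0, 0, 0], [0, 0, 0], [0, 0, 0], [0, 0, 0]]' --travel '[[0, 0, -0.3], [0, 0, -0.4], [0, 0, -0.4], [0, 0, -0.4], [0, 0, -0.4], [0, 0, -0.3], [0, 0, -0.17], [0, 0, 0]]' --grip '[1, 1, 1, 1, 1, 1, 1, 1]'

```text
time_s: 15.3
ee_pos: [0.4819, -0.1248, 0.1298]
eef_rot: [-1.571, -0.001, 2.819]
force: [-0.2, -0.1, 1.0]
grip_width: 0.0004
```

```bash
python3 - <<'E'
from plan import *
# stroke
ph=[152.5]*4+list(152.5+59.2*(1-np.cos(np.linspace(0,np.pi,23)))/2)[1:]
off=[.0305,.026,.0215,.0185]+[.0185]*22
# temper the ramps: use blend of linear
P=[np.r_[fing(a,o),.13] for a,o in zip(ph,off)];Y=[yaw(a) for a in ph]
tw,tr=rows(P,Y)
print(len(tr))
for i in range(0,len(tr),12): print("tw",tw[i:i+12]);print("tr",tr[i:i+12])
print(P[-1],Y[-1])
# return
P2=[P[-1],np.r_[fing(211.7,.032),.13]]; Y2=[Y[-1]]*2
for z in(.145,.165,.18):P2.append(np.r_[P2[1][:2],z]);Y2.append(Y[-1])
e=np.r_[fing(152.5,.0305),.18]
for f in np.linspace(0,1,9)[1:]: P2.append(P2[4]*(1-f)+e*f if False else np.array(P2[4])+(e-P2[4])*f);Y2.append(Y[-1]+(Y[0]-Y[-1])*f)
for z in(.165,.145,.13):P2.append(np.r_[e[:2],z]);Y2.append(Y[0])
tw,tr=rows(P2,Y2);print("return",len(tr))
for i in range(0,len(tr),12): print("tw",tw[i:i+12]);print("tr",tr[i:i+12])
E
```

```text
25
tw [[0, 0, np.float64(0.0)], [0, 0, np.float64(0.0)], [0, 0, np.float64(0.0)], [0, 0, np.float64(0.003)], [0, 0, np.float64(0.01)], [0, 0, np.float64(0.017)], [0, 0, np.float64(0.022)], [0, 0, np.float64(0.028)], [0, 0, np.float64(0.034)], [0, 0, np.float64(0.037)], [0, 0, np.float64(0.041)], [0, 0, np.float64(0.044)]]
tr [[-0.03, -0.09, 0.0], [-0.03, -0.08, 0.0], [-0.02, -0.06, 0.0], [0.0, 0.0, 0.0], [-0.01, -0.03, 0.0], [-0.02, -0.03, 0.0], [-0.03, -0.05, 0.0], [-0.03, -0.06, 0.0], [-0.03, -0.08, 0.0], [-0.03, -0.08, 0.0], [-0.03, -0.1, 0.0], [-0.03, -0.1, 0.0]]
tw [[0, 0, np.float64(0.046)], [0, 0, np.float64(0.047)], [0, 0, np.float64(0.047)], [0, 0, np.float64(0.046)], [0, 0, np.float64(0.044)], [0, 0, np.float64(0.041)], [0, 0, np.float64(0.037)], [0, 0, np.float64(0.033)], [0, 0, np.float64(0.029)], [0, 0, np.float64(0.022)], [0, 0, np.float64(0.016)], [0, 0, np.float64(0.01)]]
tr [[-0.02, -0.12, 0.0], [0.0, -0.11, 0.0], [-0.01, -0.12, 0.0], [0.01, -0.11, 0.0], [0.02, -0.1, 0.0], [0.02, -0.1, 0.0], [0.02, -0.09, 0.0], [0.03, -0.08, 0.0], [0.02, -0.06, 0.0], [0.02, -0.06, 0.
[... 152 characters left out ...]
8173
return 15
tw [[0, 0, np.float64(0.0)], [0, 0, np.float64(0.0)], [0, 0, np.float64(0.0)], [0, 0, np.float64(0.0)], [0, 0, np.float64(-0.082)], [0, 0, np.float64(-0.082)], [0, 0, np.float64(-0.083)], [0, 0, np.float64(-0.082)], [0, 0, np.float64(-0.082)], [0, 0, np.float64(-0.082)], [0, 0, np.float64(-0.083)], [0, 0, np.float64(-0.082)]]
tr [[-0.18, 0.2, 0.0], [0.0, 0.0, 0.3], [0.0, 0.0, 0.4], [0.0, 0.0, 0.3], [0.04, 0.2, 0.0], [0.04, 0.2, 0.0], [0.04, 0.19, 0.0], [0.04, 0.2, 0.0], [0.04, 0.19, 0.0], [0.04, 0.2, 0.0], [0.04, 0.2, 0.0], [0.04, 0.19, 0.0]]
tw [[0, 0, np.float64(0.0)], [0, 0, np.float64(0.0)], [0, 0, np.float64(0.0)]]
tr [[0.0, 0.0, -0.3], [0.0, 0.0, -0.4], [0.0, 0.0, -0.3]]
```

Request:
play_rows --twist '[[0, 0, 0], [0, 0, 0], [0, 0, 0], [0, 0, 0.003], [0, 0, 0.01], [0, 0, 0.017], [0, 0, 0.022], [0, 0, 0.028], [0, 0, 0.034], [0, 0, 0.037], [0, 0, 0.041], [0, 0, 0.044]]' --travel '[[-0.03, -0.09, 0], [-0.03, -0.08, 0], [-0.02, -0.06, 0], [0, 0, 0], [-0.01, -0.03, 0], [-0.02, -0.03, 0], [-0.03, -0.05, 0], [-0.03, -0.06, 0], [-0.03, -0.08, 0], [-0.03, -0.08, 0], [-0.03, -0.1, 0], [-0.03, -0.1, 0]]' --grip '[1, 1, 1, 1, 1, 1, 1, 1, 1, 1, 1, 1]'

```text
time_s: 16.5
ee_pos: [0.4676, -0.1632, 0.1304]
eef_rot: [-1.571, 0.0, -3.09]
force: [1.7, 2.4, 1.2]
grip_width: 0.0003
```

Request:
play_rows --twist '[[0, 0, 0.046], [0, 0, 0.047], [0, 0, 0.047], [0, 0, 0.046], [0, 0, 0.044], [0, 0, 0.041], [0, 0, 0.037], [0, 0, 0.033], [0, 0, 0.029], [0, 0, 0.022], [0, 0, 0.016], [0, 0, 0.014]]' --travel '[[-0.02, -0.12, 0], [0, -0.11, 0], [-0.01, -0.12, 0], [0.01, -0.11, 0], [0.02, -0.1, 0], [0.02, -0.1, 0], [0.02, -0.09, 0], [0.03, -0.08, 0], [0.02, -0.06, 0], [0.02, -0.06, 0], [0.02, -0.03, 0], [0.02, -0.03, 0]]' --grip '[1, 1, 1, 1, 1, 1, 1, 1, 1, 1, 1, 1]'

```text
time_s: 17.7
ee_pos: [0.4748, -0.2139, 0.1301]
eef_rot: [-1.571, -0.001, -2.43]
force: [-2.9, 1.1, 1.1]
grip_width: 0.0004
```

```bash
python3 - <<'E'
from station import ctrl
from h import *
import pickle
o=ctrl.get_obs();print(o["ee_pos"],o["eef_rot"],o["force"],o["time_s"])
d={}
for n,roi in(("scene",(230,350,130,260)),("top",(240,340,130,230))):
    p=ctrl.camera(n);x0,x1,y0,y1=roi;d[n]=p
    cv2.imwrite(f"pics/{n}7.png",cv2.resize(p["img"][y0:y1,x0:x1,::-1],None,fx=4.5,fy=4.5,interpolation=cv2.INTER_CUBIC))
pickle.dump(d,open("p7.pkl","wb"))
E
```

```text
[ 0.47478433 -0.21388286  0.13014437] [-1.57149960e+00 -5.31219243e-04 -2.42971243e+00] [-2.94886854  1.09246401  1.09428612] 17.7
```

View pics/scene7.png

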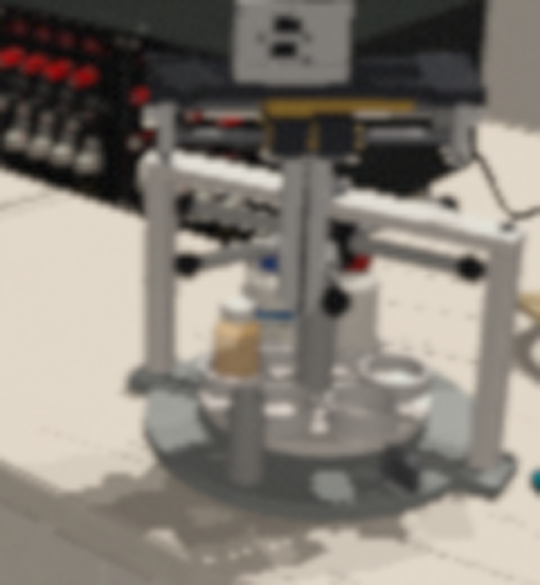

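View pics/top7.png

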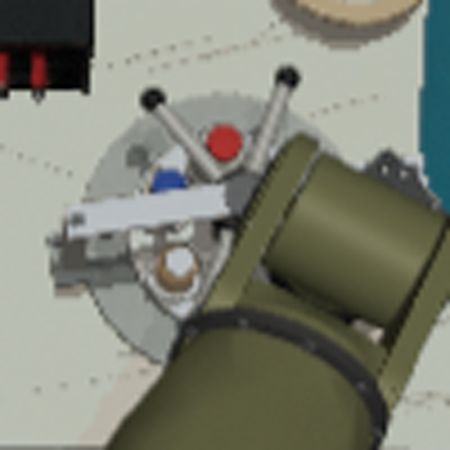

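The turret has turned about a sixth: the short bottle is now front left at (180,263) in the top crop, with balls at (152,99) and (287,76). Measuring the angle.

```bash
cat >> plan.py <<'E'
def wheel(t,pts):
    for u in pts:
        X=ray(t,u,.137)-[q[0],q[1],0];a=np.degrees(np.arctan2(X[1],X[0])-q[2]);print("r",round(np.hypot(X[0],X[1]),4),"ang",round(a%360,2),"mod60",round((a-30)%60,2))
E
python3 - <<'E'
from plan import *
t=pickle.load(open("p7.pkl","rb"))["top"]
g=t["img"].astype(int).sum(2)
def blob(u,v,w=4):
    u0,v0=int(round(u)),int(round(v));s=g[v0-w:v0+w+1,u0-w:u0+w+1];wt=np.clip(300-s,0,None)
    yy,xx=np.mgrid[v0-w:v0+w+1,u0-w:u0+w+1];return (xx*wt).sum()/wt.sum(),(yy*wt).sum()/wt.sum()
b=[blob(273.4,151.6),blob(303.4,146.5)];print(b);wheel(t,b)
t=pickle.load(open("p0.pkl","rb"))["top"];g=t["img"].astype(int).sum(2)
b=[blob(273,152.1),blob(302.6,146.4)];print(b);wheel(t,b)
E
```

```text
[(np.float64(273.41292307692305), np.float64(151.62184615384615)), (np.float64(303.55280357757135), np.float64(146.75885792913655))]
r 0.0941 ang 31.01 mod60 1.01
r 0.0946 ang 330.65 mod60 0.65
[(np.float64(272.87205700123917), np.float64(152.14807930607188)), (np.float64(302.84100840336134), np.float64(146.421512605042))]
r 0.094 ang 32.45 mod60 2.45
r 0.0949 ang 332.12 mod60 2.12
```

Request:
play_rows --twist '[[0, 0, 0], [0, 0, 0], [0, 0, 0], [0, 0, 0], [0, 0, -0.082], [0, 0, -0.082], [0, 0, -0.082], [0, 0, -0.082], [0, 0, -0.082], [0, 0, -0.082], [0, 0, -0.082], [0, 0, -0.084]]' --travel '[[-0.18, 0.2, 0], [0, 0, 0.3], [0, 0, 0.4], [0, 0, 0.3], [0.04, 0.2, 0], [0.04, 0.2, 0], [0.04, 0.19, 0], [0.04, 0.2, 0], [0.04, 0.19, 0], [0.04, 0.2, 0], [0.04, 0.2, 0], [0.04, 0.19, 0]]' --grip '[1, 1, 1, 1, 1, 1, 1, 1, 1, 1, 1, 1]'

```text
time_s: 19.0
ee_pos: [0.4824, -0.1249, 0.1804]
eef_rot: [-1.571, 0.001, 2.813]
force: [-0.7, 0.2, 0.7]
grip_width: 0.0004
```

Request:
play_rows --twist '[[0, 0, 0], [0, 0, 0]]' --travel '[[0, 0, 0], [0, 0, 0]]' --grip '[1, 1]'

```text
time_s: 19.2
ee_pos: [0.4822, -0.1255, 0.1803]
eef_rot: [-1.571, 0.001, 2.823]
force: [-0.0, -1.2, -1.3]
grip_width: 0.0004
```

Request:
play_rows --twist '[[0, 0, 0], [0, 0, 0], [0, 0, 0], [0, 0, 0]]' --travel '[[0, 0, -0.3], [0, 0, -0.4], [0, 0, -0.3], [0, 0, 0]]' --grip '[1, 1, 1, 1]'

```text
time_s: 19.6
ee_pos: [0.4812, -0.1256, 0.1286]
eef_rot: [-1.571, -0.003, 2.821]
force: [-0.6, 0.0, -0.1]
grip_width: 0.0007
```

Request:
play_rows --twist '[[0, 0, 0], [0, 0, 0], [0, 0, 0], [0, 0, 0.003], [0, 0, 0.01], [0, 0, 0.017], [0, 0, 0.022], [0, 0, 0.028], [0, 0, 0.034], [0, 0, 0.037], [0, 0, 0.041], [0, 0, 0.044]]' --travel '[[-0.03, -0.09, 0], [-0.03, -0.08, 0], [-0.02, -0.06, 0], [0, 0, 0], [-0.01, -0.03, 0], [-0.02, -0.03, 0], [-0.03, -0.05, 0], [-0.03, -0.06, 0], [-0.03, -0.08, 0], [-0.03, -0.08, 0], [-0.03, -0.1, 0], [-0.03, -0.1, 0]]' --grip '[1, 1, 1, 1, 1, 1, 1, 1, 1, 1, 1, 1]'

```text
time_s: 20.8
ee_pos: [0.4676, -0.1633, 0.1304]
eef_rot: [-1.571, 0.0, -3.09]
force: [2.4, 3.0, 1.1]
grip_width: 0.0002
```

Request:
play_rows --twist '[[0, 0, 0.046], [0, 0, 0.047], [0, 0, 0.047], [0, 0, 0.046], [0, 0, 0.044], [0, 0, 0.041], [0, 0, 0.037], [0, 0, 0.033], [0, 0, 0.029], [0, 0, 0.022], [0, 0, 0.016], [0, 0, 0.014]]' --travel '[[-0.02, -0.12, 0], [0, -0.11, 0], [-0.01, -0.12, 0], [0.01, -0.11, 0], [0.02, -0.1, 0], [0.02, -0.1, 0], [0.02, -0.09, 0], [0.03, -0.08, 0], [0.02, -0.06, 0], [0.02, -0.06, 0], [0.02, -0.03, 0], [0.02, -0.03, 0]]' --grip '[1, 1, 1, 1, 1, 1, 1, 1, 1, 1, 1, 1]'

```text
time_s: 22.0
ee_pos: [0.4748, -0.2139, 0.1302]
eef_rot: [-1.571, -0.001, -2.43]
force: [-3.5, 1.7, 0.7]
grip_width: 0.0005
```

```bash
python3 - <<'E'
from station import ctrl
from h import *
import pickle
o=ctrl.get_obs();print(o["ee_pos"],o["eef_rot"],o["force"],o["time_s"])
d={}
for n,roi in(("scene",(230,350,130,260)),("top",(240,340,130,230))):
    p=ctrl.camera(n);x0,x1,y0,y1=roi;d[n]=p
    cv2.imwrite(f"pics/{n}8.png",cv2.resize(p["img"][y0:y1,x0:x1,::-1],None,fx=4.5,fy=4.5,interpolation=cv2.INTER_CUBIC))
pickle.dump(d,open("p8.pkl","wb"))
E
```

```text
[ 0.47479733 -0.21389671  0.13017585] [-1.57144040e+00 -5.41615981e-04 -2.42964884e+00] [-3.50323851  1.66379967  0.65754108] 22.0
```

View pics/scene8.png

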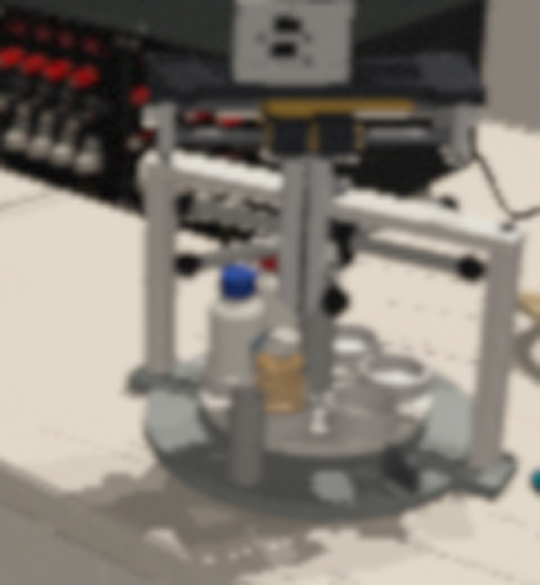

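View pics/top8.png

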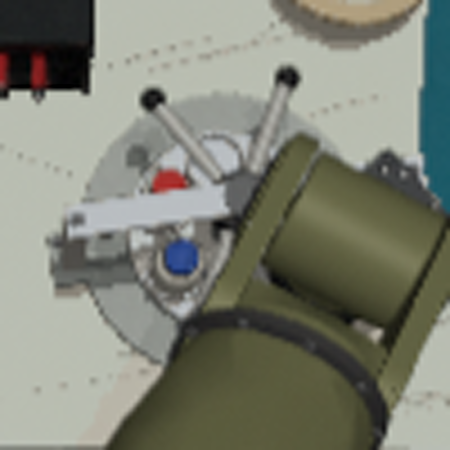

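Second stroke is the same: the short bottle is at the front (280,380 in the scene crop), and the balls repeat exactly. Third stroke next, ending slightly short.

Request:
play_rows --twist '[[0, 0, 0], [0, 0, 0], [0, 0, 0], [0, 0, 0], [0, 0, -0.082], [0, 0, -0.082], [0, 0, -0.082], [0, 0, -0.082], [0, 0, -0.082], [0, 0, -0.082], [0, 0, -0.082], [0, 0, -0.084]]' --travel '[[-0.18, 0.2, 0], [0, 0, 0.3], [0, 0, 0.4], [0, 0, 0.3], [0.04, 0.2, 0], [0.04, 0.2, 0], [0.04, 0.19, 0], [0.04, 0.2, 0], [0.04, 0.19, 0], [0.04, 0.2, 0], [0.04, 0.2, 0], [0.04, 0.19, 0]]' --grip '[1, 1, 1, 1, 1, 1, 1, 1, 1, 1, 1, 1]'

```text
time_s: 23.3
ee_pos: [0.4823, -0.1249, 0.1804]
eef_rot: [-1.571, 0.001, 2.813]
force: [0.3, -0.1, 0.8]
grip_width: 0.0004
```

Request:
play_rows --twist '[[0, 0, 0], [0, 0, 0], [0, 0, 0], [0, 0, 0], [0, 0, 0], [0, 0, 0]]' --travel '[[0, 0, 0], [0, 0, 0], [0, 0, -0.3], [0, 0, -0.4], [0, 0, -0.3], [0, 0, 0]]' --grip '[1, 1, 1, 1, 1, 1]'

```text
time_s: 23.9
ee_pos: [0.4812, -0.1256, 0.1286]
eef_rot: [-1.571, -0.003, 2.821]
force: [0.1, -1.0, 0.3]
grip_width: 0.0003
```

Request:
play_rows --twist '[[0, 0, 0], [0, 0, 0], [0, 0, 0], [0, 0, 0.003], [0, 0, 0.01], [0, 0, 0.017], [0, 0, 0.022], [0, 0, 0.028], [0, 0, 0.034], [0, 0, 0.037], [0, 0, 0.041], [0, 0, 0.044]]' --travel '[[-0.03, -0.09, 0], [-0.03, -0.08, 0], [-0.02, -0.06, 0], [0, 0, 0], [-0.01, -0.03, 0], [-0.02, -0.03, 0], [-0.03, -0.05, 0], [-0.03, -0.06, 0], [-0.03, -0.08, 0], [-0.03, -0.08, 0], [-0.03, -0.1, 0], [-0.03, -0.1, 0]]' --grip '[1, 1, 1, 1, 1, 1, 1, 1, 1, 1, 1, 1]'

```text
time_s: 25.1
ee_pos: [0.4676, -0.1633, 0.1304]
eef_rot: [-1.571, 0.0, -3.09]
force: [1.3, 2.6, 1.6]
grip_width: 0.0005
```

Request:
play_rows --twist '[[0, 0, 0.046], [0, 0, 0.047], [0, 0, 0.047], [0, 0, 0.046], [0, 0, 0.044], [0, 0, 0.041], [0, 0, 0.037], [0, 0, 0.033], [0, 0, 0.029], [0, 0, 0.022], [0, 0, 0.016], [0, 0, 0]]' --travel '[[-0.02, -0.12, 0], [0, -0.11, 0], [-0.01, -0.12, 0], [0.01, -0.11, 0], [0.02, -0.1, 0], [0.02, -0.1, 0], [0.02, -0.09, 0], [0.03, -0.08, 0], [0.02, -0.06, 0], [0.02, -0.06, 0], [0.02, -0.03, 0], [0, 0, 0]]' --grip '[1, 1, 1, 1, 1, 1, 1, 1, 1, 1, 1, 1]'

```text
time_s: 26.3
ee_pos: [0.474, -0.2125, 0.1302]
eef_rot: [-1.571, -0.0, -2.452]
force: [-1.7, 0.7, 0.1]
grip_width: 0.0005
```

```bash
cat > look.py <<'E'
from station import ctrl
from plan import *
import sys
k=sys.argv[1]
o=ctrl.get_obs();print(o["ee_pos"],o["eef_rot"],o["force"],o["time_s"])
d={}
for n,roi in(("scene",(230,350,130,260)),("top",(240,340,130,230))):
    p=ctrl.camera(n);x0,x1,y0,y1=roi;d[n]=p
    cv2.imwrite(f"pics/{n}{k}.png",cv2.resize(p["img"][y0:y1,x0:x1,::-1],None,fx=4.5,fy=4.5,interpolation=cv2.INTER_CUBIC))
pickle.dump(d,open(f"p{k}.pkl","wb"))
t=d["top"];g=t["img"].astype(int).sum(2)
def blob(u,v,w=4):
    u0,v0=int(round(u)),int(round(v));s=g[v0-w:v0+w+1,u0-w:u0+w+1];wt=np.clip(300-s,0,None)
    yy,xx=np.mgrid[v0-w:v0+w+1,u0-w:u0+w+1];return (xx*wt).sum()/wt.sum(),(yy*wt).sum()/wt.sum()
wheel(t,[blob(273.5,151.5),blob(303.5,146.7)]); 
E
python3 look.py 9
```

```text
[ 0.47397716 -0.21247644  0.13018584] [-1.57097590e+00 -2.82481796e-04 -2.45243922e+00] [-1.67542925  0.69552512  0.14319186] 26.3
r 0.0936 ang 29.87 mod60 59.87
r 0.0945 ang 329.24 mod60 59.24
```

View pics/scene9.png

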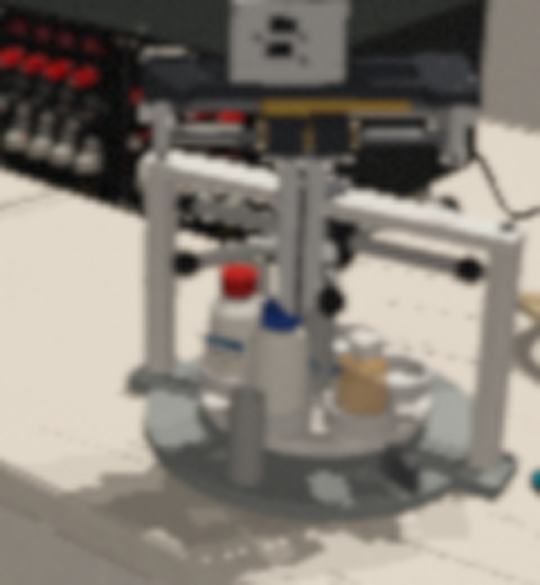

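Wheel within about 0.3° of the target. I'll back off, move aside and check with a clear view.

Request:
play_rows --twist '[[0, 0, 0], [0, 0, 0], [0, 0, 0], [0, 0, 0], [0, 0, 0], [0, 0, 0], [0, 0, 0], [0, 0, 0], [0, 0, 0], [0, 0, 0], [0, 0, 0], [0, 0, 0]]' --travel '[[-0.18, 0.2, 0], [0, 0, 0.3], [0, 0, 0.5], [0, 0, 0.6], [0, 0, 0.6], [0, 0.2, 0.5], [-0.1, 0.4, 0.5], [-0.2, 0.6, 0.4], [-0.2, 0.7, 0], [-0.2, 0.8, 0], [-0.2, 0.8, 0], [-0.1, 0.6, 0]]' --grip '[1, 1, 1, 1, 1, 1, 1, 1, 1, 1, 1, 1]'

```text
time_s: 27.6
ee_pos: [0.4142, 0.0045, 0.3006]
eef_rot: [-1.57, 0.001, -2.453]
force: [0.2, 0.0, 1.0]
grip_width: 0.0008
```

Request:
play_rows --twist '[[0, 0, 0], [0, 0, 0], [0, 0, 0]]' --travel '[[0, 0.4, 0], [0, 0.2, 0], [0, 0, 0]]' --grip '[1, 1, 1]'

```text
time_s: 27.9
ee_pos: [0.4151, 0.0332, 0.3003]
eef_rot: [-1.571, 0.0, -2.452]
force: [0.0, -0.5, -1.3]
grip_width: 0.0006
```

```bash
python3 look.py 10
```

```text
[0.4151348  0.03322326 0.30031874] [-1.57053716e+00  2.79893885e-04 -2.45202107e+00] [ 0.00315151 -0.49405029 -1.29372528] 27.9
r 0.0936 ang 29.87 mod60 59.87
r 0.0945 ang 329.23 mod60 59.23
```

View pics/scene10.png

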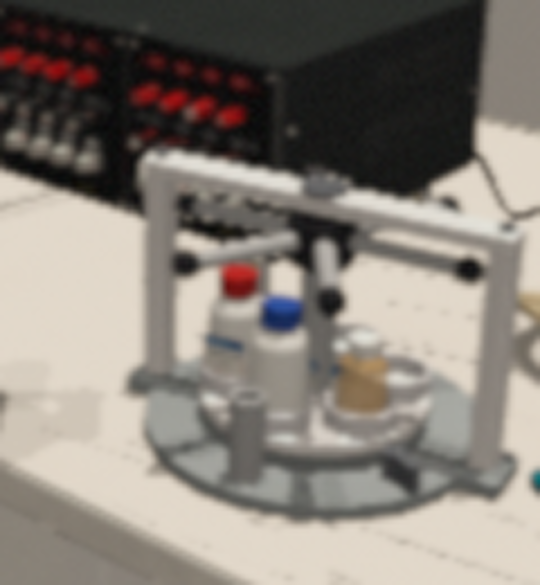

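View pics/top10.png

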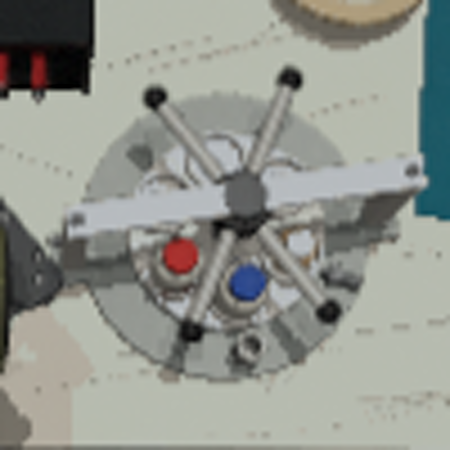

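All clear: white cap at (301,243), balls at (155,97), (290,78), (191,330), (328,311). Measuring the bottle's angle and overlaying the targets.

```bash
python3 - <<'E'
from plan import *
t=pickle.load(open("p10.pkl","rb"))["top"];s=pickle.load(open("p10.pkl","rb"))["scene"]
g=t["img"].astype(int).sum(2)
c=lambda u,v:(u/4.5+240-.4,v/4.5+130-.4)
wheel(t,[c(155,97),c(290,78),c(191,330),c(328,311)])
im=t["img"].astype(int);w=((im.min(2)>195))
def ang(u,z):
    X=ray(t,u,z)-[q[0],q[1],0];return round(np.hypot(X[0],X[1]),4),round(np.degrees(np.arctan2(X[1],X[0])-q[2])%360,2)
for n,u,z in(("short",c(301,243),.089),("blue",c(248,283),.11),("red",c(181,256),.11)):print(n,ang(u,z))
def circ(p,C,r,z):return proj(p,[[C[0]+r*np.cos(a),C[1]+r*np.sin(a),z] for a in np.linspace(0,6.28,40)])
S=world(q,cyl(.05,np.radians(240),0))[0]
outs=[]
for p,(x0,x1,y0,y1) in((t,(285,325,165,205)),(s,(290,340,195,245))):
    f=400/(x1-x0);i=cv2.resize(p["img"][y0:y1,x0:x1,::-1],None,fx=f,fy=f,interpolation=cv2.INTER_CUBIC)
    for pts,col in((circ(p,S,.010,.089),(0,255,0)),(circ(p,S,.015,.060),(0,0,255)),(proj(p,world(q,[cyl(.07,np.radians(240),.042),cyl(.108,np.radians(240),.042)])),(255,0,255))):
        cv2.polylines(i,[np.int32((pts-[x0,y0]+.5)*f)],True,col,1)
    outs.append(i)
cv2.imwrite("pics/chk.png",np.hstack(outs))
E
```

```text
r 0.0941 ang 29.51 mod60 59.51
r 0.0946 ang 329.68 mod60 59.68
r 0.0939 ang 149.8 mod60 59.8
r 0.0941 ang 209.64 mod60 59.64
short (np.float64(0.0509), np.float64(239.38))
blue (np.float64(0.0514), np.float64(179.48))
red (np.float64(0.0506), np.float64(120.96))
```

View pics/chk.png

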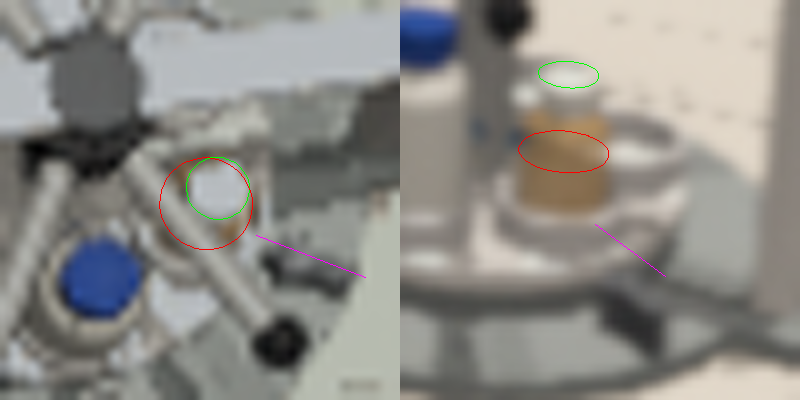

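Wheel and bottle are 0.3–0.6° (about 0.5 mm) from the station, which is within measurement error, so I won't nudge further. One last look at the beaker and the bystanders.

```bash
python3 - <<'E'
from station import ctrl
import cv2
p=ctrl.camera("scene");cv2.imwrite("pics/final.png",cv2.resize(p["img"][90:310,130:420,::-1],None,fx=2.6,fy=2.6,interpolation=cv2.INTER_CUBIC))
E
```

```text
(no output)
```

View pics/final.png

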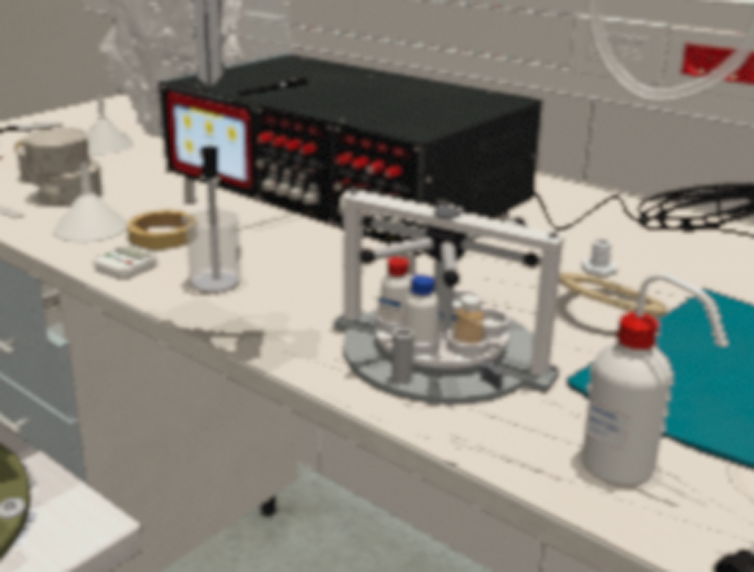

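The pin stands upright in the beaker at (212,220). The tube is empty, the short bottle is at the pointer, and nothing else has moved.

```bash
python3 -c "
from station import ctrl
print(ctrl.hand_in())"
```

```text
the job is handed in; nothing more can be done
None
```

The job is done and handed in at about 28 s on the robot's clock. I pulled the lock pin from its tube, lowered it to the floor of the beaker and released it there. I then turned the star wheel counterclockwise by three spoke pushes of about 60° each.

Last checks, all from the camera images with the arm clear of everything:
- **Pin:** it stands upright inside the beaker, and the tube is empty.
- **Wheel angle:** four balls measured in the top view put the wheel about 0.35° short of the target. A cruder automatic reading of two balls gave 0.1 to 0.8° short.
- **Short bottle:** its cap measured at 239.4° against the pointer's 240°, about 0.5 mm off. That is within the calibration error, so I left it there.
- **Other things:** the two tall bottles are upright in their pockets. The wash bottle, timer and tape roll look unmoved in the last picture.

No check failed. The highest wrist force I read was 10 N, when the pin's foot touched the beaker floor.

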